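Lock the tag-bucket carriage, fit the nested lids and lift off the outer one

ROBOT

A 6-joint arm with a two-finger parallel gripper is mounted at the origin on the work surface. World frame = base frame: x ahead of the robot, y to its left, z up, the work surface at z = 0. Lengths are in mm, angles in rad, forces in N, time in s.
With the tool pointing down it reaches from about 400 to 925 mm from the base axis. Payload 12.5 kg.
Tool frame: the origin (TCP) lies at the centre of the arm's flange, where the gripper is bolted on; the fingertips stand 190 mm ahead of it and the grasp point (between the pads) lies 171 mm ahead of it; z points along the fingers, y is the line along which they close (so a half turn about z gives the same grasp; the last joint's range is limited). The gripper opens to 95 mm and grips with 3 to 60 N. Pads are 20 mm wide; open, the fingers measure 119 mm over their backs; the gripper's body (75 mm by 180 mm) begins 59 mm behind the grasp point.
Start: joints at [1.233, 0.491, 1.559, -0, 1.092, -0.106], TCP at [143.557, 608.29, 404.761] pointing down, gripper open.
Joint ranges: [-3.1, 3.1], [-0.84, 2.19], [0.05, 2.79], [-1.13, 4.28], [0.06, 2.93], [-2.69, 2.69]. Speed limits (rad/s): [2.22, 2.22, 2.79, 3.14, 3.14, 3.14].

INTERFACE

Orientations are given as [roll, pitch, yaw] about the fixed x, y, z axes, in that order (R = Rz(yaw) Ry(pitch) Rx(roll)).
In Python, from cell import env, read_camera, search_frame, cut_out gives the robot as it stands. The module is installed in compiled form; this text tells all that it offers.
- The arm moves only by the tool move_arm, never from a script. Its argument "commands" is a list of rows, each a list of 3 entries, a list of its own where there are three numbers: the shift along the world's x, y, z normalised to -1 to 1, where 1 is 0.03 m, then the turn about the world's z normalised to -1 to 1, where 1 is 0.08 rad, then the opening, from -1 (shut) to 1 (fully open), so that 0 is half open. A call has 1 to 20 rows; each row shifts and turns the commanded pose from where the row before left it; what a row does not reach is not made up. A row lasts 1/12 s, in which the tool goes at most 41.7 mm and 7.16 degrees, less where a joint would pass 70% of its speed; a pose out of reach is approached as far as the arm can. A call with a number of a shift or a turn outside -1 to 1 is refused whole. A call with a gripper value outside its range is refused whole. The fingers move at their own pace and stop on an object; the grip force is fixed at half the most. Time passes only in rows, so rows that do not move let the fingers close. It gives the time, the measured TCP pose, the force, the opening and the grip force at its end, in the units of the state.
- env.state(): the state, without advancing time (a new reading comes with each control period).
- read_camera(name): name is "scene" or "top" or "wrist"; returns a dict with "image" (400x640x3 uint8, red, green, blue), "fx", "fy", "cx", "cy" (pixels), "rvec" (rotation vector, rad) and "tvec" (3), from world to camera coordinates, as OpenCV has them. Camera axes: x right, y down, z forward; pixel columns grow to the right and rows downward; lengths in mm; the calibration is good to about 2 mm. A picture is of the moment at which its call begins. There is no depth.
- env.job_done(): hands the job in; it is judged then, once.
Trained networks look in a picture, given as the dict that the camera call returned (one of the last four; its "shot" number tells which), for a name from the list of things; names that differ only in an ending like _2 or _b are one class to them, and where a whole thing is asked for, a point or a joint stands for the part that bears it (a point fixed in the world has none). Each returns a list of dicts, best first, with "confidence" (0 to 1); they miss things now and then, are a little off and sometimes report something else, mostly with a low value. They report only what shows in the picture. A call takes as long as a camera call.
- search_frame(thing, picture): "at" ([column, row] in pixels, amid what is visible of it).
- cut_out(thing, picture): "region" (400x640 bool, what is visible of it) and "at" ([column, row] in pixels, amid what is visible of it).
The state is a dict: "t": time; "joints": joint angles; "qvel": joint speeds; "tau": joint torques, N m; "eef_pos": TCP position; "tcp_rot": TCP orientation; "ft_force": force on the tool from outside, world axes, zero at the start; "moment": the same for the moment, N m; "opening": opening from 0.0 (shut) to 1.0 (fully open); "grip_force": force on a finger pad.
Only numpy, scipy, OpenCV 4.12 (cv2) and the standard library are available. Lean on these libraries where they do the work, as an engineer would, in place of code of your own. Each camera call takes 0.05 s, during which the arm holds its last target. There are 200 camera calls.

TASK

Lock the bucket's sliding carriage where it stands by turning the clamp knob clockwise until it is tight at its stop; then take the nested pair of lids together by the post of the inner lid, lower them gently onto the white tag bucket until the inner lid is fully seated, and let go of the post. Then lift the outer lid alone by one of its fins, leaving the inner lid seated on the bucket, and finish while still holding the outer lid, level and at rest, about a hand's breadth (80 to 100 mm) above the inner lid, over the bucket. Do not shift the carriage, the lids must not come apart before they are on the bucket, and leave the pin jar, applicator and tag tray alone.

Things in the scene. Friction and masses are not known exactly. Their poses are not given: they have to be found in the camera images.
- track: Fixed track on the bench: dark steel base plate 180 x 360 x 12 mm with two side guides 12 mm high. Origin: centre of its underside; its y axis is the sliding direction. An aluminium clamp bridge (74 mm along x, 44 along y, top 56 mm above the bench) stands 125 mm from the origin along +y, with the clamp knob on top.
- clamp_knob (a joint): Angle of the black clamp knob, rad. 0 = loose, grows turning clockwise seen from above, hard stop at 1.4; starts at 0 to 0.2. It drives a screw pad down onto the carriage's tongue: touches at about 1.1, then gets stiffer; at 1.2 or more it counts as tight. Torque 0.15 to 0.4 N m; let go at the stop it may ease back to about 1.3 and stays.
- knob_grip (a point): On the knob's vertical axis, 86 mm above the bench. The grip is an upright bar 48 mm long, 16 mm thick, from 66 to 98 mm above the bench, on a disc of 38 mm diameter. The point turns with the knob: its x axis lies along the bar; at knob angle 0 that is the track's x axis.
- carriage: Loose carriage in the track carrying the open white bucket: steel plate 148 x 148 x 10 mm, a flat tongue 30 mm wide running along +y under the clamp bridge, bucket centred on the plate. Origin: centre of the plate's underside, 12 mm above the bench. Slides along the track's y when not clamped; 1.6 kg. Bucket axis 155 to 205 mm from the knob's axis.
- mouth (a point): Centre of the bucket's mouth, level with the rim, 122 mm above the bench. Inner diameter at the rim 118 mm, outer 126 mm, with a bead of 131 mm diameter 16 to 22 mm below the rim. Yellow tags lie in it well below the lid.
- inner_lid: Inner lid, white polymer, 0.22 kg: plug 16 mm high, 108 mm diameter, tapered to 92 at its foot; flange 132 mm diameter, 4 mm thick; central square post 24 x 24 mm up to 66 mm above the origin. Origin: centre of the plug's underside; x and y square to the post's faces. Starts on the bench on its plug with the outer lid resting on its flange: lifting the post lifts both.
- inner_seat (a point): Point of the inner lid on its axis, at the underside of the flange (16 mm above its origin). When seated the flange lies on the rim and this point coincides with point mouth.
- outer_lid: Outer lid, bare aluminium, 0.15 kg, loose on the inner lid: flat ring plate 5 mm thick, 152 mm diameter, central 56 mm hole around the inner lid's post, a skirt 4 mm thick hanging 12 mm below, two upright fins on top along its x axis (at the start parallel to the inner lid's x). Origin: centre of the plate's underside, resting on the flange 20 mm above the inner lid's origin.
- fin_a (a point): Centre of one fin of the outer lid, 54 mm from the axis along its +x, 31 mm above its origin (26 mm above the plate's top). The fin is 32 mm long (radially, x), 14 mm thick (y), and 34 mm high from the plate's top.
- fin_b (a point): The same on the other fin, 54 mm from the axis along -x.
- pin_jar: Bystander: closed glass jar of steel pins, 68 mm in diameter, 93 mm high. Origin: centre of its underside.
- applicator: Bystander: black ear-tag applicator (pliers), lying, about 180 x 76 x 18 mm. Origin: on the bench under its middle.
- tag_tray: Bystander: grey open tray 120 x 160 x 50 mm. Origin: centre of its underside.

How it is judged:
By the outcome, as a careful person would: the job done as asked, in the order asked, and still so for the second after the job is handed in, while the arm keeps its last pose, push and grip.
It also fails if it takes over 61 s, if anything falls off the work surface, if the arm or the gripper's body presses on something with over 40 N, if the wrist force passes 120 N, or if a joint passes its speed limit or range.

## Working session

There is one attempt and no reset: what is moved stays moved. The work goes in short steps, Python scripts to look and compute and a tool call to move; the robot and the scene stay as the last step left them, time stands still between calls to the robot, and variables do not carry over. Pictures are saved under pics/ and viewed, at most 13 in all, crops included, and the job is handed in when it is done.

Besides the shell and the picture viewer there is one more tool, called after "Emit:" by a JSON object that holds its "method" and its "body", one argument or row to a line. move_arm: Moves the arm, as the interface text tells. Its arguments: {"type":"object","properties":{"commands":{"type":"array","items":{"type":"array"}}},"required":["commands"]}

```bash
mkdir -p pics; cat > h.py <<'E'
import numpy as np, cv2
from cell import env, read_camera, search_frame, cut_out
def ray(p,c):
    R=cv2.Rodrigues(np.array(p["rvec"],float))[0]; t=np.array(p["tvec"],float).ravel()
    d=R.T@np.array([(c[0]-p["cx"])/p["fx"],(c[1]-p["cy"])/p["fy"],1.]); return -R.T@t,d
def atz(p,c,z):
    o,d=ray(p,c); return (o+d*(z-o[2])/d[2]).round(1)
def proj(p,X):
    K=np.array([[p["fx"],0,p["cx"]],[0,p["fy"],p["cy"]],[0,0,1.]])
    return cv2.projectPoints(np.array(X,float).reshape(-1,3),np.array(p["rvec"],float),np.array(p["tvec"],float),K,None)[0].reshape(-1,2)
def save(p,n): cv2.imwrite("pics/"+n,p["image"][:,:,::-1])
E
python3 - <<'E'
from h import *
print(env.state())
for n in ["top","scene"]:
    p=read_camera(n); save(p,n+"1.png"); print(n,ray(p,(320,200)))
    for th,z in [("knob_grip",98),("mouth",122),("carriage",22),("inner_lid",66),("outer_lid",25),("fin_a",59),("track",12),("pin_jar",93),("applicator",18),("tag_tray",50)]:
        print(th,[(np.round(r["at"]),round(r["confidence"],2),atz(p,r["at"],z)) for r in search_frame(th,p)[:3]])
E
```

```text
{'t': 0.0, 'joints': array([ 1.23342464e+00,  4.91544896e-01,  1.55942012e+00, -1.86503990e-05,
        1.09165011e+00, -1.05614887e-01]), 'qvel': array([-0.00198925, -0.00037836, -0.00139097, -0.00109245,  0.00109331,
       -0.00010308]), 'tau': array([ 1.89637984e-03, -6.12669969e+01, -2.58182931e+01,  6.93268608e-02,
        4.83050756e-02, -1.10080869e-04]), 'eef_pos': array([143.53539996, 608.27110418, 404.18084407]), 'tcp_rot': array([-3.14057414e+00, -9.13383999e-05,  2.90984441e+00]), 'ft_force': array([-0.45933899,  0.10844087,  0.78575557]), 'moment': array([-0.02232675,  0.01556543,  0.01857242]), 'grip_force': 0.0, 'opening': 0.9986332083796008}
top (array([ 466.89053386,  142.7461026 , 1355.94300166]), array([ 0.11728084, -0.01375691, -0.99301647]))
knob_grip [(array([355., 246.]), 0.44, array([494.4,  32.8,  98. ]))]
mouth [(array([420., 232.]), 0.66, array([ 529.9, -131.3,  122. ])), (array([276., 249.]), 0.43, array([485. , 237.9, 122. ]))]
carriage [(array([412., 234.]), 0.7, array([ 529.9, -133. ,   22. ])), (array([268., 243.]), 0.25, array([504.8, 268. ,  22. ]))
[... 882 characters left out ...]
([379., 242.]), 0.79, array([526.7, 295.4,  66. ])), (array([333., 195.]), 0.54, array([496.8,  25.8,  66. ]))]
outer_lid [(array([379., 253.]), 0.76, array([519.8, 290.8,  25. ]))]
fin_a [(array([380., 252.]), 0.89, array([543.1, 323. ,  59. ]))]
track [(array([319., 204.]), 0.94, array([517.3, -27.4,  12. ])), (array([279., 255.]), 0.55, array([745.5, 145.5,  12. ])), (array([333., 192.]), 0.2, array([438.5, -70.6,  12. ]))]
pin_jar [(array([279., 252.]), 0.73, array([782.2, 230.2,  93. ])), (array([336., 194.]), 0.55, array([513.2,  66.2,  93. ]))]
applicator [(array([235., 208.]), 0.62, array([ 762.3, -137.1,   18. ]))]
tag_tray [(array([458., 280.]), 0.61, array([446.5, 494.8,  50. ]))]
```

```bash
python3 - <<'E'
import cv2
a=cv2.imread("pics/top1.png")[130:330,160:480]; cv2.imwrite("pics/top1c.png",cv2.resize(a,(800,500),interpolation=cv2.INTER_CUBIC))
a=cv2.imread("pics/scene1.png")[140:300,230:486]; cv2.imwrite("pics/sc1c.png",cv2.resize(a,(800,500),interpolation=cv2.INTER_CUBIC))
E
```

```text
(no output)
```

View pics/top1c.png

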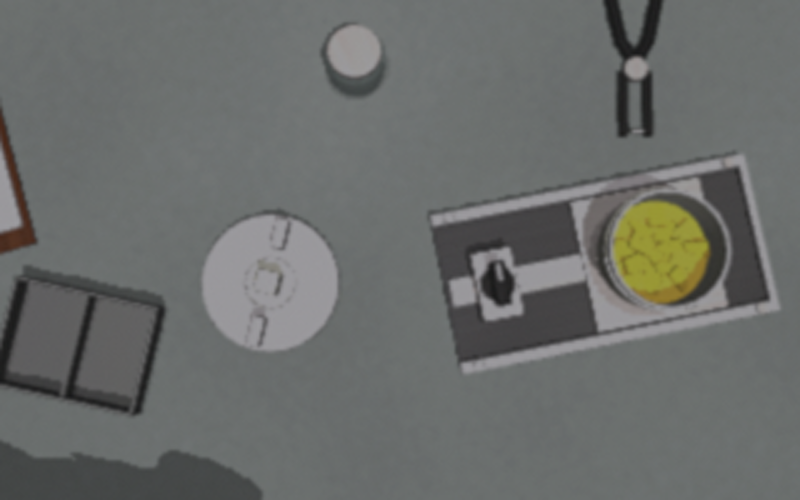

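View pics/sc1c.png

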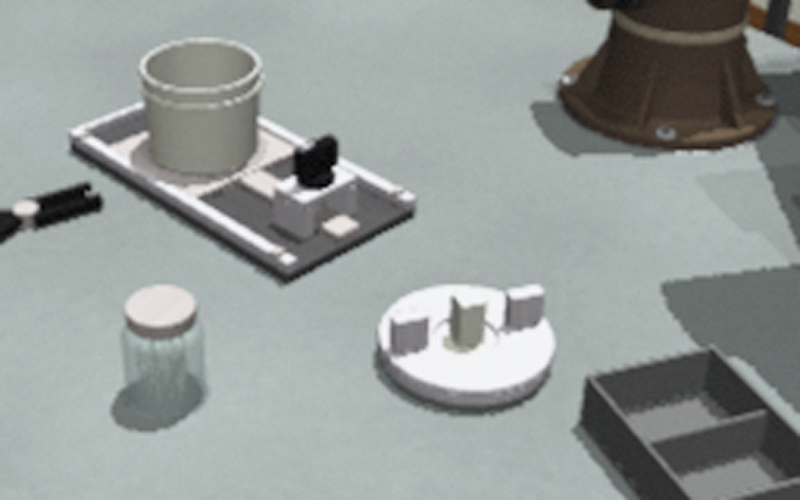

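The top crop shows the track (guide corners at crop (430,212), (745,153), (777,310), (463,372)), the knob at (497,282), the bucket rim at about (668,249), and the lids at (270,281) with fins at (281,233) and (257,328). The scene crop agrees, with the knob bar roughly across the track.

```bash
python3 - <<'E'
from h import *
p=read_camera("top")
f=lambda u,v,z: atz(p,(160+u/2.5,130+v/2.5),z)
c=[f(*q,24) for q in [(430,212),(745,153),(777,310),(463,372)]]
print("corners",c)
for a,b in [(0,1),(3,2),(0,3),(1,2)]:
    d=c[a]-c[b]; print(np.hypot(*d[:2]),np.arctan2(d[1],d[0]))
print("track ctr",sum(c)/4)
print("knob",f(497,284,98),"mouth",f(668,249,122))
print("lid",f(270,281,25),"post",f(267,277,66),"finA",f(282,227,59),"finB",f(258,323,59))
E
```

```text
corners [array([582.9,  90.7,  24. ]), array([ 651.5, -263.5,   24. ]), array([ 476.2, -293.9,   24. ]), array([406.8,  54.1,  24. ])]
360.7819285939915 1.7621036818072935
354.85258911271876 1.767639217307878
179.86319801449096 0.20491913395294914
177.9164129584452 0.1717092929518724
track ctr [ 529.35 -103.15   24.  ]
knob [501.3  23.3  98. ] mouth [ 537.5 -151.   122. ]
lid [505.2 267.5  25. ] post [508.3 266.9  66. ] finA [562.6 252.3  59. ] finB [459.3 276.4  59. ]
```

Emit:
{"method": "move_arm", "body": {
  "commands": [
    [[0.6, -0.98, 0], 0.2, 1],
    [[0.6, -0.98, 0], 0.2, 1],
    [[0.6, -0.98, 0], 0.2, 1],
    [[0.6, -0.98, 0], 0.2, 1],
    [[0.6, -0.98, 0], 0.2, 1],
    [[0.6, -0.98, 0], 0.2, 1],
    [[0.6, -0.98, 0], 0.2, 1],
    [[0.6, -0.98, 0], 0.2, 1],
    [[0.6, -0.98, 0], 0.2, 1],
    [[0.6, -0.98, 0], 0.2, 1],
    [[0.6, -0.98, 0], 0.2, 1],
    [[0.6, -0.98, 0], 0.2, 1],
    [[0.6, -0.98, 0], 0.2, 1],
    [[0.6, -0.98, 0], 0.2, 1],
    [[0.6, -0.98, 0], 0.2, 1],
    [[0.6, -0.98, 0], 0.2, 1],
    [[0.6, -0.98, 0], 0.2, 1],
    [[0.6, -0.98, 0], 0.2, 1],
    [[0.6, -0.98, 0], 0.2, 1],
    [[0.6, -0.98, 0], 0.2, 1]
  ]
}}

```text
t: 2.82
eef_pos: [504.2, 18.6, 404.9]
tcp_rot: [3.142, 0.0, -3.053]
ft_force: [0.1, 1.5, -0.1]
opening: 1.0
grip_force: 0.0
```

```bash
python3 - <<'E'
from h import *
p=read_camera("wrist"); save(p,"w1.png"); s=env.state(); print(s["t"],s["eef_pos"],s["tcp_rot"],s["joints"]); print(ray(p,(320,200)), proj(p,[503,21,98]))
for th,z in [("knob_grip",98),("mouth",122)]:
    for r in cut_out(th,p)[:2]:
        m=r["region"]; v,u=np.nonzero(m); print(th,r["confidence"],r["at"],m.sum(),atz(p,r["at"],z),u.min(),u.max(),v.min(),v.max())
E
```

```text
2.8667 [506.8938779   14.96783018 404.86359485] [-3.14006576e+00  2.13307596e-03 -3.05305128e+00] [-1.00620812e-01  3.23775240e-01  1.84303002e+00 -1.32959224e-03
  9.72405665e-01 -1.75920922e+00]
(array([421.75221258,  10.16735684, 385.91006172]), array([ 0.29624675,  0.03541205, -0.95453951])) [[320.88919588 192.32077938]]
knob_grip 0.58 [316.2, 188.1] 1127 [499.1  15.9  98. ] 304 336 163 213
mouth 0.72 [169.3, 191.4] 21398 [ 507.7 -118.5  122. ] 67 359 125 271
```

View pics/w1.png

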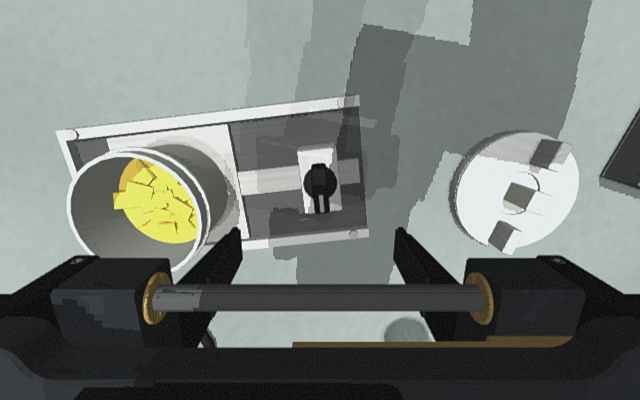

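The wrist view shows the knob at about (320,188) with its bar nearly vertical in the picture, the bucket at (150,205) and the lids at (515,190). I'll zoom in now that the arm has settled.

```bash
python3 - <<'E'
from h import *
p=read_camera("wrist"); s=env.state(); print(s["eef_pos"],s["tcp_rot"])
a=p["image"][140:240,260:380,::-1]; a=np.clip(a.astype(float)*1.8,0,255).astype(np.uint8)
cv2.imwrite("pics/w2.png",cv2.resize(a,(720,600),interpolation=cv2.INTER_NEAREST))
for yaw in (0,.1,.2):
  d=24*np.array([np.cos(yaw),np.sin(yaw)])
  for z in (98,): print(yaw,[((q-[260,140])*6).round() for q in proj(p,[[503+d[0],21+d[1],z],[503-d[0],21-d[1],z]])])
np.save("w2.npy",{k:p[k] for k in("fx","fy","cx","cy","rvec","tvec")},allow_pickle=True)
E
```

```text
[503.58962102  19.74191389 404.48193508] [ 3.14122778e+00 -6.27931644e-04 -3.05538998e+00]
0 [array([353., 450.]), array([378., 174.])]
0.1 [array([367., 450.]), array([363., 173.])]
0.2 [array([381., 449.]), array([349., 174.])]
```

View pics/w2.png

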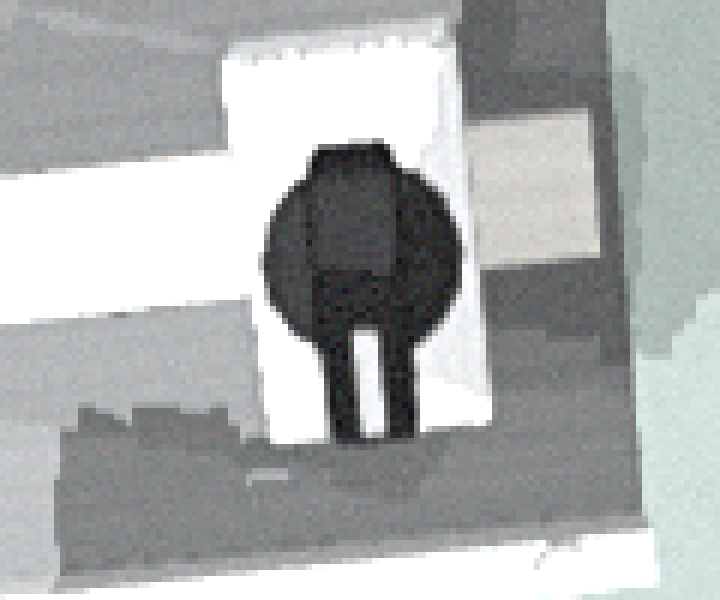

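Emit:
{"method": "move_arm", "body": {
  "commands": [
    [[-0.03, 0.01, 0], 1, 1],
    [[0, 0, -0.8], 0, 1],
    [[0, 0, -0.8], 0, 1],
    [[0, 0, -0.8], 0, 1],
    [[0, 0, -0.8], 0, 1],
    [[0, 0, -0.8], 0, 1],
    [[0, 0, -0.75], 0, 1],
    [[0, 0, 0], 0, -0.4],
    [[0, 0, 0], 0, -0.6],
    [[0, 0, 0], 0, -1],
    [[0, 0, 0], 0, -1],
    [[0, 0, 0], 0, -1],
    [[0, 0, 0], 0, -1],
    [[0, 0, 0], 0, -1],
    [[0, 0, 0], 0, -1],
    [[0, 0, 0], 0, -1]
  ]
}}

```text
t: 4.35
eef_pos: [502.6, 20.5, 262.4]
tcp_rot: [3.142, 0.0, -2.974]
ft_force: [-0.2, -0.4, -0.3]
opening: 0.427
grip_force: 0.0
```

Emit:
{"method": "move_arm", "body": {
  "commands": [
    [[0, 0, 0], 0, -1],
    [[0, 0, 0], 0, -1],
    [[0, 0, 0], 0, -1],
    [[0, 0, 0], 0, -1],
    [[0, 0, 0], 0, -1],
    [[0, 0, 0], 0, -1],
    [[0, 0, 0], 0, -1],
    [[0, 0, 0], 0, -1]
  ]
}}

```text
t: 5.02
eef_pos: [502.6, 20.8, 262.2]
tcp_rot: [3.141, -0.0, -2.973]
ft_force: [-1.3, 6.2, 0.4]
opening: 0.171
grip_force: 30.0
```

Emit:
{"method": "move_arm", "body": {
  "commands": [
    [[0, 0.02, 0], -1, -1],
    [[0, 0, 0], -1, -1],
    [[0, 0, 0], -1, -1],
    [[0, 0, 0], -1, -1],
    [[0, 0, 0], -1, -1],
    [[0, 0, 0], -1, -1],
    [[0, 0, 0], -1, -1],
    [[0, 0, 0], -1, -1],
    [[0, 0, 0], -1, -1],
    [[0, 0, 0], -1, -1],
    [[0, 0, 0], -1, -1],
    [[0, 0, 0], -1, -1],
    [[0, 0, 0], -1, -1],
    [[0, 0, 0], -1, -1],
    [[0, 0, 0], -1, -1],
    [[0, 0, 0], 0, -1],
    [[0, 0, 0], 0, -1]
  ]
}}

```text
t: 6.43
eef_pos: [502.7, 21.3, 262.2]
tcp_rot: [3.141, -0.0, 2.111]
ft_force: [1.0, 4.8, -0.2]
opening: 0.166
grip_force: 30.0
```

```bash
python3 - <<'E'
from h import *
s=env.state(); print(s["tcp_rot"],s["ft_force"],s["moment"],s["joints"])
E
```

```text
[ 3.14116820e+00 -7.32920234e-05  2.11099832e+00] [ 0.96412008  4.76157413 -0.15970862] [ 0.88476612 -0.12725076 -0.00487945] [-8.90611799e-02  5.27530961e-01  1.99489783e+00  5.32770012e-04
  6.18863915e-01 -6.29697068e-01]
```

Emit:
{"method": "move_arm", "body": {
  "commands": [
    [[0, 0, 0], -1, -1],
    [[0, 0, 0], -1, -1],
    [[0, 0, 0], 0, -1]
  ]
}}

```text
t: 6.68
eef_pos: [502.8, 21.3, 262.3]
tcp_rot: [3.141, 0.0, 1.947]
ft_force: [1.3, 4.8, -0.5]
opening: 0.169
grip_force: 30.0
```

```bash
python3 - <<'E'
from h import *
s=env.state(); print(s["tcp_rot"],s["ft_force"],s["moment"],s["opening"])
E
```

```text
[3.14102471e+00 6.95958386e-05 1.94740419e+00] [ 1.25611473  4.76066225 -0.5107473 ] [ 1.07221814 -0.17754245  0.00143337] 0.16910618030911004
```

Emit:
{"method": "move_arm", "body": {
  "commands": [
    [[0, 0, 0], -0.5, -1],
    [[0, 0, 0], -0.5, -1],
    [[0, 0, 0], 0, -1]
  ]
}}

```text
t: 6.93
eef_pos: [502.8, 21.3, 262.3]
tcp_rot: [3.141, 0.001, 1.872]
ft_force: [1.2, 4.5, -0.8]
opening: 0.175
grip_force: 31.3
```

```bash
python3 - <<'E'
from h import *
s=env.state(); print(s["tcp_rot"],s["ft_force"],s["moment"],s["opening"],s["joints"][5],s["tau"][5])
p=read_camera("wrist"); save(p,"w3.png")
E
```

```text
[3.14106794e+00 5.70187659e-04 1.87165826e+00] [ 1.24553246  4.54885948 -0.77631305] [ 0.75284347 -0.30670575  0.8460997 ] 0.17494891364249926 -0.389374967932099 1.6191161423921585
```

View pics/w3.png

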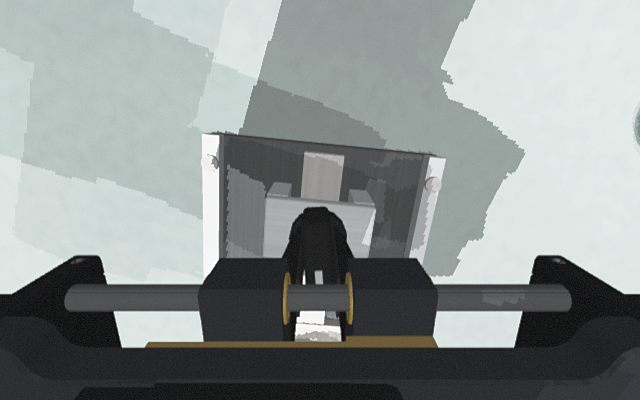

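The bar sits between the pads and turned with them. The moment rises at a turn of 1.44 rad, so the knob is at its stop. Next I open, rise and go to the lids.

Emit:
{"method": "move_arm", "body": {
  "commands": [
    [[0, 0, 0], 0, 1],
    [[0, 0, 0], 0, 1],
    [[0, 0, 0], 0, 1],
    [[0, 0, 0], 0, 1],
    [[0, 0, 0], 0, 1],
    [[0, 0, 0.6], 0, 1],
    [[0, 0, 0.9], 0, 1],
    [[0, 0, 0.9], 1, 1],
    [[0, 0.5, 0.9], 1, 1],
    [[0, 0.9, 0.9], 1, 1],
    [[0, 0.9, 0.5], 1, 1],
    [[0, 0.9, 0], 1, 1],
    [[0, 0.9, 0], 1, 1],
    [[0, 0.9, 0], 1, 1],
    [[0, 0.9, 0], 1, 1],
    [[0.1, 0.9, 0], 1, 1],
    [[0.1, 0.9, 0], 1, 1],
    [[0, 0.5, 0], 1, 1],
    [[0, 0, 0], 1, 1],
    [[0, 0, 0], 1, 1]
  ]
}}

```text
t: 8.65
eef_pos: [508.4, 268.2, 402.9]
tcp_rot: [-3.141, -0.0, 2.916]
ft_force: [-0.6, -0.1, -0.8]
opening: 0.999
grip_force: 0.0
```

```bash
python3 - <<'E'
from h import *
import time
read_camera("top");read_camera("top");read_camera("top")
p=read_camera("wrist"); s=env.state(); print(s["t"],s["eef_pos"],s["tcp_rot"],s["ft_force"],s["opening"])
c=proj(p,[508,267,25])[0]; print(c)
u0,v0=(c-[66,55]).astype(int); print(u0,v0)
a=p["image"][v0:v0+110,u0:u0+132,::-1]; a=np.clip(a.astype(float)*1.2,0,255).astype(np.uint8)
cv2.imwrite("pics/w4.png",cv2.resize(a,None,fx=5,fy=5,interpolation=cv2.INTER_NEAREST))
np.save("w4.npy",{**{k:p[k] for k in("fx","fy","cx","cy","rvec","tvec")},"o":(u0,v0)},allow_pickle=True)
for th,z in [("outer_lid",25),("inner_lid",66),("fin_a",59)]:
    print(th,[(r["confidence"],(np.array(r["at"])-[u0,v0])*5,atz(p,r["at"],z)) for r in search_frame(th,p)[:3]])
E
```

```text
8.85 [508.63205213 267.05243536 403.23153714] [-3.14158614e+00 -1.16741774e-04  2.90691488e+00] [-0.52364982  0.31462138 -0.13536628] 0.9999849581316465
[318.21295916 176.75545584]
252 121
outer_lid [(0.88, array([341., 146.]), array([476.8, 276.8,  25. ]))]
inner_lid [(0.65, array([333., 270.]), array([497.1, 269.9,  66. ])), (0.37, array([303., 147.]), array([469.6, 269.9,  66. ]))]
fin_a [(0.76, array([324. , 157.5]), array([473.8, 273.4,  59. ]))]
```

View pics/w4.png

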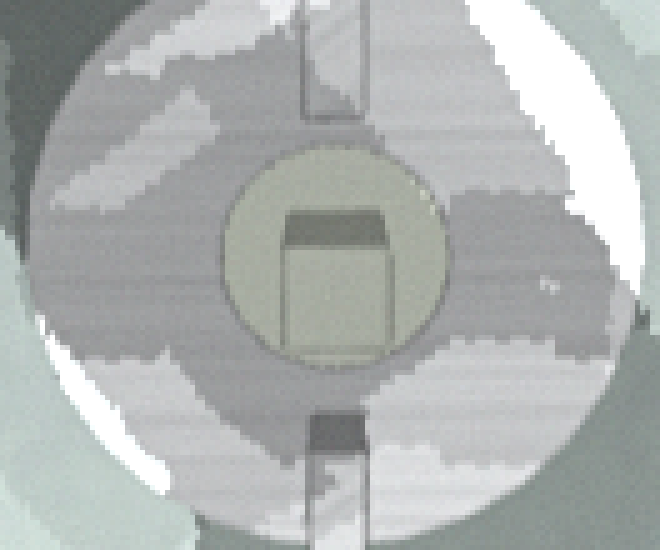

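The post's top face is at crop (284..392, 247..350) and the fins lie on crop columns 303–367, both nearly aligned with the tool.

```bash
python3 - <<'E'
from h import *
p=np.load("w4.npy",allow_pickle=True).item(); o=np.array(p["o"])
f=lambda u,v,z: atz(p,o+np.array([u,v])/5,z)
q=[f(u,v,66) for u,v in [(285,247),(391,247),(392,350),(286,350)]]; print(q,sum(q)/4)
for a,b in [(0,3),(1,2)]:
    d=q[b]-q[a]; print(np.hypot(*d[:2]),np.arctan2(d[1],d[0]))
# fin top edges
a,b=f(335,118,59),f(340,452,59); print(a,b,np.arctan2(*(b-a)[1::-1]),(a+b)/2)
print("hole",f(335,257,25))
E
```

```text
[array([489.7, 261. ,  66. ]), array([495. , 283.3,  66. ]), array([517.7, 278.4,  66. ]), array([512.3, 255.6,  66. ])] [503.675 269.575  66.   ]
23.236178687555288 -0.2345406288657326
23.22283359110172 -0.21259709148776548
[466.1 277.7  59. ] [540.7 261.3  59. ] -0.21639686798874966 [503.4 269.5  59. ]
hole [502.9 269.2  25. ]
```

Emit:
{"method": "move_arm", "body": {
  "commands": [
    [[-0.165, 0.083, -0.9], 0.2, 1],
    [[0, 0, -0.9], 0, 0.5],
    [[0, 0, -0.9], 0, 0],
    [[0, 0, -0.9], 0, 0],
    [[0, 0, -0.9], 0, 0],
    [[0, 0, -0.9], 0, 0],
    [[0, 0, -0.4], 0, 0],
    [[0, 0, -0.2], 0, -0.3],
    [[0, 0, 0], 0, -1],
    [[0, 0, 0], 0, -1],
    [[0, 0, 0], 0, -1],
    [[0, 0, 0], 0, -1],
    [[0, 0, 0], 0, -1],
    [[0, 0, 0], 0, -1],
    [[0, 0, 0], 0, -1],
    [[0, 0, 0], 0, -1],
    [[0, 0, 0], 0, -1],
    [[0, 0, 0], 0, -1]
  ]
}}

```text
t: 10.5
eef_pos: [503.8, 269.7, 224.3]
tcp_rot: [3.141, 0.001, 2.926]
ft_force: [-1.2, -0.2, 6.2]
opening: 0.252
grip_force: 30.0
```

```bash
python3 - <<'E'
from h import *
p=read_camera("top")
pts=[proj(p,[[538+r*np.cos(t),-151+r*np.sin(t),122] for t in np.linspace(0,6.29,40)]) for r in (63,59)]
u0,v0=(proj(p,[538,-151,122])[0]-[40,33]).astype(int)
a=cv2.resize(p["image"][v0:v0+66,u0:u0+80,::-1],None,fx=9,fy=9,interpolation=cv2.INTER_CUBIC)
for q in pts: cv2.polylines(a,[((q-[u0,v0]+.5)*9-.5).round().astype(int)],True,(0,0,255),1)
cv2.imwrite("pics/t5.png",a); print(u0,v0,atz(p,(400,220),122)-atz(p,(401,220),122),atz(p,(400,220),122)-atz(p,(400,221),122))
E
```

```text
387 196 [0.  2.6 0. ] [ 2.6 -0.1  0. ]
```

View pics/t5.png

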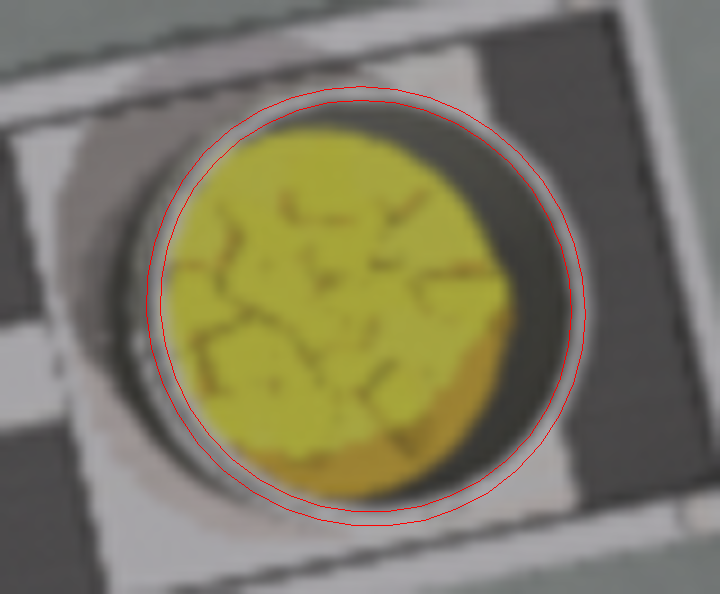

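Emit:
{"method": "move_arm", "body": {
  "commands": [
    [[0, 0, 0.1], 0, -1],
    [[0, 0, 0.2], 0, -1],
    [[0, 0, 0.35], 0, -1],
    [[0, 0, 0.5], 0, -1],
    [[0, 0, 0.55], 0, -1],
    [[0, 0, 0.55], 0, -1],
    [[0, 0, 0.55], 0, -1],
    [[0, 0, 0.55], 0, -1],
    [[0, 0, 0.55], 0, -1],
    [[0, 0, 0.5], 0, -1],
    [[0, 0, 0.35], 0, -1],
    [[0, 0, 0.2], 0, -1],
    [[0, 0, 0.1], 0, -1],
    [[0, 0, 0], 0, -1],
    [[0, 0, 0], 0, -1]
  ]
}}

```text
t: 11.8
eef_pos: [503.6, 269.6, 374.2]
tcp_rot: [-3.141, -0.001, 2.926]
ft_force: [0.5, 0.3, -3.7]
opening: 0.25
grip_force: 30.0
```

```bash
python3 - <<'E'
from h import *
s=env.state(); print(s["eef_pos"],s["ft_force"],s["opening"],s["grip_force"])
p=read_camera("scene"); 
a=cv2.resize(p["image"][140:300,230:486,::-1],(800,500),interpolation=cv2.INTER_CUBIC); cv2.imwrite("pics/s6.png",a)
E
```

```text
[503.59826423 269.62767003 374.21991254] [ 0.46844982  0.33799571 -3.70674042] 0.25024695321567136 29.975169003009796
```

View pics/s6.png

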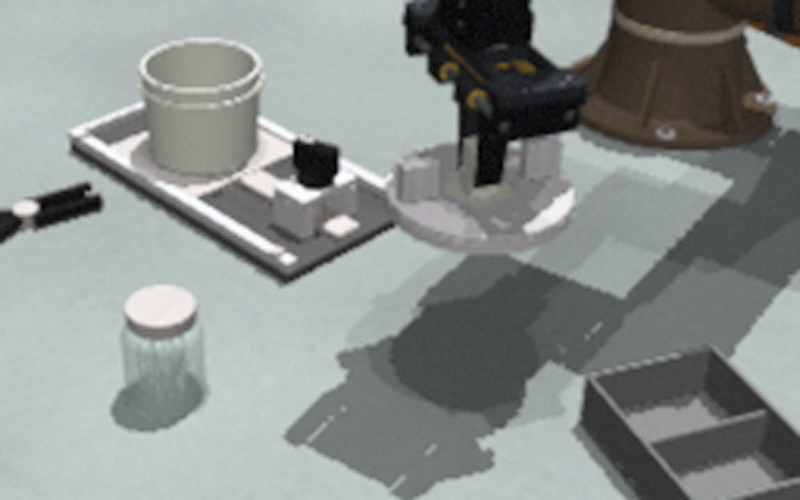

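The lids hang level together, and the measured weight of 3.7 N matches both. I carry them smoothly to the bucket.

Emit:
{"method": "move_arm", "body": {
  "commands": [
    [[0.05, -0.15, 0], 0, -1],
    [[0.05, -0.3, 0], 0, -1],
    [[0.05, -0.45, 0], 0, -1],
    [[0.05, -0.6, 0], 0, -1],
    [[0.05, -0.7, 0], 0, -1],
    [[0.05, -0.7, 0], 0, -1],
    [[0.05, -0.7, 0], 0, -1],
    [[0.05, -0.7, 0], 0, -1],
    [[0.05, -0.7, 0], 0, -1],
    [[0.05, -0.7, 0], 0, -1],
    [[0.05, -0.7, 0], 0, -1],
    [[0.05, -0.7, 0], 0, -1],
    [[0.05, -0.7, 0], 0, -1],
    [[0.05, -0.7, 0], 0, -1],
    [[0.05, -0.7, 0], 0, -1],
    [[0.05, -0.7, 0], 0, -1],
    [[0.05, -0.7, 0], 0, -1],
    [[0.05, -0.7, 0], 0, -1],
    [[0.05, -0.7, 0], 0, -1]
  ]
}}

```text
t: 13.43
eef_pos: [531.6, -92.5, 374.6]
tcp_rot: [-3.142, -0.0, 2.925]
ft_force: [0.0, 0.7, -3.8]
opening: 0.25
grip_force: 30.0
```

Emit:
{"method": "move_arm", "body": {
  "commands": [
    [[0.05, -0.6, 0], 0, -1],
    [[0.05, -0.5, 0], 0, -1],
    [[0.04, -0.45, 0], 0, -1],
    [[0.02, -0.3, 0], 0, -1],
    [[0, -0.18, 0], 0, -1],
    [[0, 0, 0], 0, -1],
    [[0, 0, 0], 0, -1],
    [[0, 0, 0], 0, -1],
    [[0, 0, 0], 0, -1]
  ]
}}

```text
t: 14.18
eef_pos: [537.0, -150.6, 374.8]
tcp_rot: [3.141, -0.0, 2.927]
ft_force: [-1.1, -0.5, -4.5]
opening: 0.251
grip_force: 30.0
```

```bash
python3 - <<'E'
from h import *
s=env.state(); print(s["eef_pos"],s["ft_force"],s["opening"])
p=read_camera("scene"); c=proj(p,[537,-151,140])[0]; u0,v0=(c-[40,40]).astype(int)
a=cv2.resize(p["image"][v0:v0+80,u0:u0+80,::-1],(560,560),interpolation=cv2.INTER_CUBIC)
P=np.linspace(0,6.29,40)
def circ(x,y,z,r,col):
    q=proj(p,[[x+r*np.cos(t),y+r*np.sin(t),z] for t in P]); cv2.polylines(a,[((q-[u0,v0]+.5)*7-.5).round().astype(int)],True,col,1)
circ(538,-151,122,63,(0,0,255)); circ(537,-151.5,374-224+25,76,(0,200,0))
cv2.imwrite("pics/s7.png",a)
E
```

```text
[ 536.98347437 -150.56434445  374.79033009] [-1.11125926 -0.45625033 -4.50095061] 0.25097821136441556
```

View pics/s7.png

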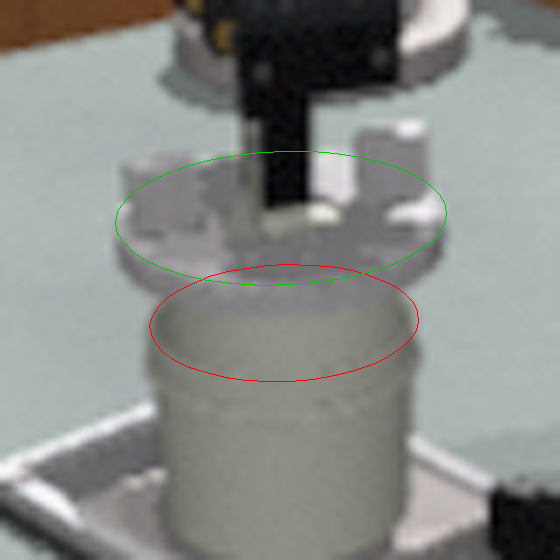

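The held lids match the predicted circle and the bucket rim sits under them, so I lower gently.

Emit:
{"method": "move_arm", "body": {
  "commands": [
    [[0, 0, -0.1], 0, -1],
    [[0, 0, -0.2], 0, -1],
    [[0, 0, -0.2], 0, -1],
    [[0, 0, -0.2], 0, -1],
    [[0, 0, -0.2], 0, -1],
    [[0, 0, -0.2], 0, -1],
    [[0, 0, -0.1], 0, -1],
    [[0, 0, -0.05], 0, -1],
    [[0, 0, -0.05], 0, -1],
    [[0, 0, -0.04], 0, -1],
    [[0, 0, 0], 0, -1],
    [[0, 0, 0], 0, -1]
  ]
}}

```text
t: 15.23
eef_pos: [537.0, -151.2, 334.7]
tcp_rot: [3.142, 0.0, 2.926]
ft_force: [0.8, 0.3, -4.6]
opening: 0.253
grip_force: 30.0
```

Emit:
{"method": "move_arm", "body": {
  "commands": [
    [[0, 0, -0.04], 0, -1],
    [[0, 0, -0.04], 0, -1],
    [[0, 0, -0.04], 0, -1],
    [[0, 0, 0], 0, -1],
    [[0, 0, 0], 0, -1]
  ]
}}

```text
t: 15.65
eef_pos: [537.0, -151.2, 330.9]
tcp_rot: [3.141, -0.0, 2.926]
ft_force: [-0.9, 0.1, -4.2]
opening: 0.249
grip_force: 30.0
```

Emit:
{"method": "move_arm", "body": {
  "commands": [
    [[0, 0, -0.025], 0, -1],
    [[0, 0, 0], 0, -1],
    [[0, 0, 0], 0, -1]
  ]
}}

```text
t: 15.9
eef_pos: [537.0, -151.2, 330.5]
tcp_rot: [-3.142, 0.0, 2.926]
ft_force: [-1.4, 0.1, -0.4]
opening: 0.25
grip_force: 30.0
```

Emit:
{"method": "move_arm", "body": {
  "commands": [
    [[0, 0, -0.025], 0, -1],
    [[0, 0, 0], 0, -1],
    [[0, 0, 0], 0, -1]
  ]
}}

```text
t: 16.15
eef_pos: [536.9, -151.2, 330.4]
tcp_rot: [-3.142, 0.001, 2.926]
ft_force: [-4.4, 1.3, 8.8]
opening: 0.251
grip_force: 30.0
```

Emit:
{"method": "move_arm", "body": {
  "commands": [
    [[0, 0, 0], 0, 1],
    [[0, 0, 0], 0, 1],
    [[0, 0, 0], 0, 1],
    [[0, 0, 0], 0, 1],
    [[0, 0, 0], 0, 1],
    [[0, 0, 0.2], 0, 1],
    [[0, 0, 0.4], 0, 1],
    [[0, 0, 0.6], 0, 1],
    [[0, 0, 0.7], 0, 1],
    [[0, 0, 0.8], 0, 1],
    [[0, 0, 0.8], 0, 1],
    [[0, 0, 0.5], 0, 1],
    [[0, 0, 0], 0, 1],
    [[0, 0, 0], 0, 1]
  ]
}}

```text
t: 17.32
eef_pos: [536.8, -151.1, 449.9]
tcp_rot: [-3.141, 0.001, 2.926]
ft_force: [-0.3, 0.2, 0.1]
opening: 1.003
grip_force: 0.0
```

```bash
python3 - <<'E'
from h import *
p=read_camera("wrist"); s=env.state(); print(s["t"],s["eef_pos"],s["tcp_rot"],s["ft_force"])
img=np.ascontiguousarray(p["image"][:,:,::-1]); 
def pl(P): cv2.polylines(img,[proj(p,P).round().astype(int)],True,(0,0,255),1)
e=np.array([np.cos(-.22),np.sin(-.22)]); n=np.array([-e[1],e[0]]); c=np.array([537,-151.2])
rect=lambda a,b,w,z:[[*(c+x*e+y*n),z] for x,y in [(a,w),(b,w),(b,-w),(a,-w)]]
pl(rect(-12,12,12,172)); pl(rect(38,70,7,165)); pl(rect(-70,-38,7,165))
pl([[*(c+76*np.array([np.cos(t),np.sin(t)])),131] for t in np.linspace(0,6.28,40)])
cv2.imwrite("pics/w8.png",cv2.resize(img[0:300,160:480],None,fx=2,fy=2,interpolation=cv2.INTER_CUBIC))
E
```

```text
17.3667 [ 536.78830796 -151.12245478  448.95898467] [ 3.14142381e+00 -4.62990834e-04  2.92581949e+00] [0.37384785 0.49428073 0.4883006 ]
```

View pics/w8.png

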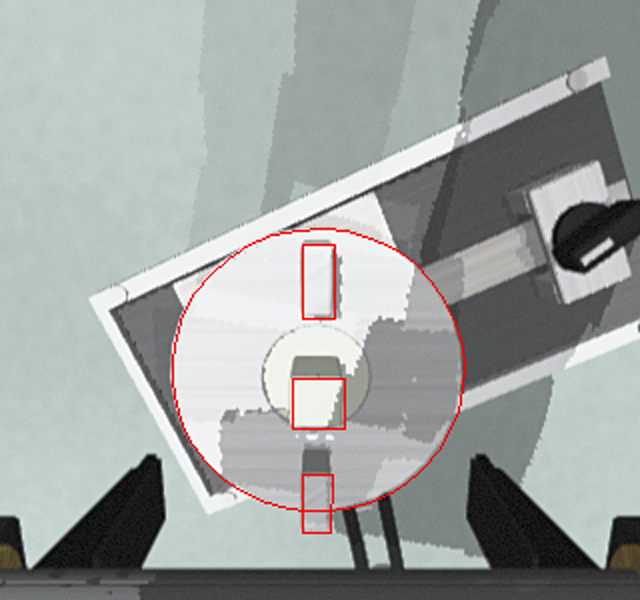

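Overlays match the post, both fins and the plate edge, so the lids are seated and nested; the knob stands turned at (590,240). I grip the near fin next.

Emit:
{"method": "move_arm", "body": {
  "commands": [
    [[-0.6, 0.13, 0], 0, 0.5],
    [[-0.6, 0.13, -0.3], 0, 0],
    [[-0.5, 0.12, -0.7], 0, 0],
    [[0, 0, -0.8], 0, 0],
    [[0, 0, -0.8], 0, 0],
    [[0, 0, -0.7], 0, 0],
    [[0, 0, -0.4], 0, 0],
    [[0, 0, -0.2], 0, 0],
    [[0, 0, -0.1], 0, -0.4],
    [[0, 0, 0], 0, -0.6],
    [[0, 0, 0], 0, -0.65],
    [[0, 0, 0], 0, -1],
    [[0, 0, 0], 0, -1],
    [[0, 0, 0], 0, -1],
    [[0, 0, 0], 0, -1],
    [[0, 0, 0], 0, -1],
    [[0, 0, 0], 0, -1],
    [[0, 0, 0], 0, -1]
  ]
}}

```text
t: 18.87
eef_pos: [486.0, -139.8, 330.0]
tcp_rot: [-3.142, 0.001, 2.926]
ft_force: [-0.9, 0.5, 6.2]
opening: 0.145
grip_force: 30.0
```

Emit:
{"method": "move_arm", "body": {
  "commands": [
    [[0, 0, 0.03], 0, -1],
    [[0, 0, 0.06], 0, -1],
    [[0, 0, 0.1], 0, -1],
    [[0, 0, 0.13], 0, -1],
    [[0, 0, 0.2], 0, -1],
    [[0, 0, 0.28], 0, -1],
    [[0, 0, 0.35], 0, -1],
    [[0, 0, 0.4], 0, -1],
    [[0, 0, 0.4], 0, -1],
    [[0, 0, 0.35], 0, -1],
    [[0, 0, 0.3], 0, -1],
    [[0, 0, 0.2], 0, -1],
    [[0, 0, 0.12], 0, -1],
    [[0, 0, 0.06], 0, -1],
    [[0, 0, 0], 0, -1],
    [[0, 0, 0], 0, -1],
    [[0, 0, 0], 0, -1],
    [[0, 0, 0], 0, -1],
    [[0, 0, 0], 0, -1]
  ]
}}

```text
t: 20.45
eef_pos: [486.0, -139.8, 418.6]
tcp_rot: [3.141, -0.001, 2.926]
ft_force: [-0.6, 0.2, -1.6]
opening: 0.145
grip_force: 30.0
```

```bash
python3 - <<'E'
from h import *
p=read_camera("scene"); s=env.state(); print(s["t"],s["eef_pos"],s["tcp_rot"],s["ft_force"],s["opening"])
a=cv2.resize(p["image"][100:230,200:360,::-1],(640,520),interpolation=cv2.INTER_CUBIC)
P=np.linspace(0,6.29,60)
dz=s["eef_pos"][2]-330
for z,r,col in [(131+dz,76,(0,200,0)),(126,66,(0,0,255))]:
    q=proj(p,[[537+r*np.cos(t),-151+r*np.sin(t),z] for t in P]); cv2.polylines(a,[((q-[200,100]+.5)*4-.5).round().astype(int)],True,col,1)
cv2.imwrite("pics/s9.png",a)
E
```

```text
20.5 [ 486.0339494  -139.8526699   418.60750186] [ 3.14142208e+00 -4.44941202e-04  2.92573953e+00] [ 1.02102074 -0.39831106 -1.93167397] 0.14594050136170858
```

View pics/s9.png

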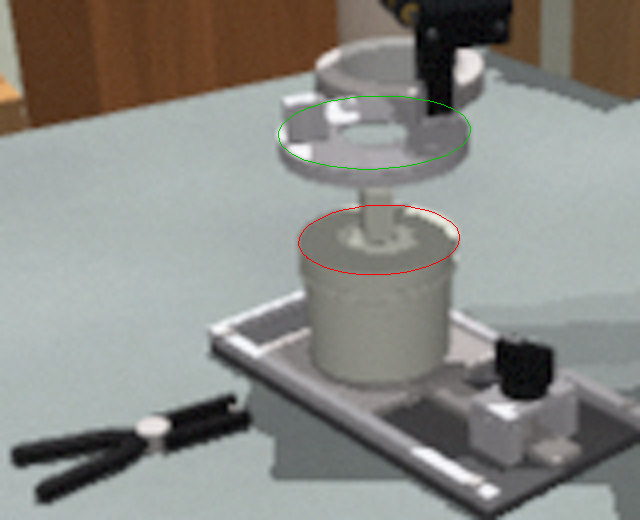

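The outer lid hangs level on its predicted circle, 89 mm up. The inner lid is seated on the bucket with its post free.

```bash
python3 -c "
from h import *
print(env.job_done())"
```

```text
the job is handed in; nothing more can be done
None
```

I handed the job in at about 20.5 s. The clamp knob is tight at its stop and the inner lid is seated on the bucket. The outer lid is held level by one fin about 89 mm above the inner lid. No verdict came back.

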